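# Lock the shutter module's quarter-turn fastener with the flat-blade driver

### The job

Take the orange flat-blade driver out of its stand, push its blade down into the slot of the brass fastener so that the sprung fastener sinks, and, keeping it pushed down, turn it clockwise (seen from above) until it stops. Then stand the driver upright in its stand again, blade down, and let go. Leave the black fastener as it is.

Things in the scene. Friction and masses are not known exactly. Their poses are not given: they have to be found in the camera images.
- driver_grip (a point): Centre of the orange handle of the loose flat-blade driver (0.16 kg), upright in its stand, blade down. Handle 34 mm along x, 26 mm along y, 62 mm tall; z is the long axis, up. The blade's tip is 92 mm below this point; blade width lies along x (half a turn gives the same). A black collar, 54 mm diameter, lies 31 to 37 mm below this point; its underside rests on the stand's rim.
- driver_tip (a point): Middle of the tip of the driver's blade, on the driver's axis. The blade is 24 mm wide along x and 5 mm thick along y (21 x 3 mm at the very tip), 18 mm long along z (z towards the handle); above it a round shaft of 18 mm diameter up to the collar, 55 mm from the tip.
- stand_mouth (a point): Centre of the open top of the fixed aluminium stand: an upright cup of 64 mm outer and 42 mm inner diameter, 62 mm high, inner floor 5 mm above the table. With the driver in it, the collar lies on the rim and the centre of the handle is 37 mm above this point.
- brass_slot (a point): Middle of the slot's floor in the brass fastener's round head (44 mm diameter), 46 mm above the table when up, on one of two like grey modules with aluminium tops (84 x 84 x 38 mm, fixed; white mark = open, red = locked). The slot crosses the head along x: 8.5 mm wide, 12 mm deep, upper 4 mm bevelled out to 16.5 mm. z is up, the turning axis. The point turns and sinks with the head.
- brass_push (a joint): How far the brass fastener's head is pushed down, m: 0 is up, 0.008 is fully down. A spring holds it up: about 3 N starts it moving, 10 N brings it fully down. It springs up again when let go.
- brass_lock (a joint): Angle of the brass fastener, rad: grows clockwise seen from above; 0 is open (one end of the slot at the white mark), 1.22 is locked, at its stop (at the red mark). Starts at 0 to 0.2. Needs 0.05 N m to turn and stays where it is left. The blade has about 0.15 rad of play in the slot each way.
- black_lock (a joint): Angle of the black fastener on the other module, made like the brass one. It is locked already (1.22) and must stay so.

How it is judged (in metres and radians):
On the way, in this order (a step that is already met when the one before it is completed fails the run):
1. the driver's blade is seated in the brass slot and pushes the fastener down, before it is turned far (distance between driver_tip and brass_slot below 0.012 m and value of joint brass_push above 0.002 m and value of joint brass_lock below 0.5 rad), for 0.1 s.
2. the fastener is past half-way with the blade still seated and pushing (distance between driver_tip and brass_slot below 0.012 m and value of joint brass_push above 0.002 m and value of joint brass_lock above 0.6 rad), for 0.05 s.
3. the fastener is turned to its stop with the blade still seated and pushing (distance between driver_tip and brass_slot below 0.012 m and value of joint brass_push above 0.002 m and value of joint brass_lock above 1.04 rad), for 0.1 s.
At the end, for the whole second after the job is handed in: Brass fastener within 0.18 rad (10 degrees) of its stop and sprung up again; black one still locked likewise; driver let go, blade down in its stand, upright within 10 degrees, collar on the rim (handle centre 30 to 45 mm above the mouth, tip within 18 mm of the stand's axis) (value of joint each of brass_lock, black_lock above 1.04 rad and value of joint brass_push below 0.002 m and horizontal distance between driver_tip and stand_mouth below 0.018 m and z of driver_grip in the frame of stand_mouth between 0.03 and 0.045 m and angle between driver_grip's own z axis and vertical below 0.17 rad); the robot touches nothing.
It fails at once if the black fastener is turned (value of joint black_lock below 1.04 rad).
It also fails if it takes over 51 s, if anything falls off the work surface, if the arm or the gripper's body presses on something with over 40 N, if the wrist force passes 120 N, or if a joint passes its speed limit or range.

### The arm

A 7-joint arm with a two-finger parallel gripper is mounted at the origin on a cart in front of the work surface, level with it; the furniture and walls round the work are solid. World frame = base frame: x ahead of the robot, y to its left, z up, the work surface at z = 0. Lengths are in m, angles in degrees, forces in N, time in s.
With the tool pointing down it reaches from about 0.425 to 0.875 m from the base axis. Payload 4.7 kg.
Tool frame: the origin (TCP) lies at the very end of the fingers, on their centre line; the grasp point (between the pads) lies 19 mm behind it; z points along the fingers, y is the line along which they close (so a half turn about z gives the same grasp; the last joint's range is limited). The gripper opens to 87 mm and grips with 3 to 60 N. Pads are 19 mm wide; open, the fingers measure 117 mm over their backs; the gripper's body (75 mm by 190 mm) begins 51 mm behind the grasp point.
Start: joints at [-66.801, 18.392, -4.016, 83.108, 1.295, 78.541, -3.26], TCP at [0.248, 0.601, 0.223] pointing down, gripper open.
Joint ranges: [-163.93, 163.93], [-17.29, 119.83], [-79.2, 71.16], [3.27, 140.29], [-89.18, 269.18], [5.43, 117.66], [-154.24, 154.24]. Speed limits (degrees/s): [147.25, 147.25, 180, 180, 180, 180, 180].

### API

Orientations are given as [roll, pitch, yaw] about the fixed x, y, z axes, in that order (R = Rz(yaw) Ry(pitch) Rx(roll)).
In Python, from cell import telemetry, cams, env gives the robot as it stands.
- The arm moves only by the tool arm_command, never from a script. Its argument "series" is text: rows parted by semicolons, each of 5 numbers parted by spaces: the shift along the tool's x, y, z in mm, then the turn about the tool's z in rad, then the closure in counts, from 0 (fully open) to 255 (shut). A call has 1 to 20 rows; each row shifts and turns the commanded pose from where the row before left it, along the tool's axes as they then stand; what a row does not reach is not made up. A row lasts 1/12 s, in which the tool goes at most 41.7 mm and 7.16 degrees, less where a joint would pass 70% of its speed; a pose out of reach is approached as far as the arm can. A call is refused whole if a number of a shift passes 41.7 or a number of a turn 0.125, either way. A call with a gripper value outside its range is refused whole. The fingers move at their own pace and stop on an object; "squeeze" is the grip in N (left out, the last holds). Time passes only in rows, so rows that do not move let the fingers close. It gives the time, the measured TCP pose, the force, the opening and the grip force at its end, in the units of the state.
- telemetry.get_obs(): the state, without advancing time (a new reading comes with each control period).
- cams.read_camera(name): name is "side" or "top" or "wrist"; returns the picture (480x640x3 uint8, blue, green, red); there is no depth.
- cams.calibration(name): a dict with "K" (3x3 intrinsics, pixels), "origin" and "rotation" of the camera in the world; the wrist camera has in their place "hand_eye" (4x4, takes a point from camera to tool coordinates, whose origin is the TCP and whose axes are the flange's). Camera axes: x right, y down, z forward; pixel columns grow to the right and rows downward; lengths in m; the calibration is good to about 2 mm. A picture is of the moment at which its call begins: read the wrist's pose just before it. calibration takes no time and is no camera call.
- env.sign_off(): hands the job in; it is judged then, once.
The state is a dict: "time_s": time; "qpos": joint angles; "joint_velocities": joint speeds; "effort": joint torques, N m; "tool_pos": TCP position; "tool_rot": TCP orientation; "force": force on the tool from outside, world axes, zero at the start; "wrist_torque": the same for the moment, N m; "grip_width": finger opening in m; "grasp_force": force on a finger pad.
Only numpy, scipy, OpenCV 4.12 (cv2) and the standard library are available. Lean on these libraries where they do the work, as an engineer would, in place of code of your own. Each camera call takes 0.05 s, during which the arm holds its last target. There are 200 camera calls.

## Working session

There is one attempt and no reset: what is moved stays moved. The work goes in short steps, Python scripts to look and compute and a tool call to move; the robot and the scene stay as the last step left them, time stands still between calls to the robot, and variables do not carry over. Pictures are saved under pics/ and viewed, at most 10 in all, crops included, and the job is handed in when it is done.

Besides the shell and the picture viewer there is one more tool, called after "Request:" as name(argument=value, ...) on one line, values as JSON. arm_command: Moves the arm, as the interface text tells. Its arguments: {"type":"object","properties":{"series":{"type":"string"},"squeeze":{"type":"number"}},"required":["series"]}

```bash
mkdir -p pics; ls; python3 - <<'E'
from cell import telemetry,cams
import cv2,numpy as np
o=telemetry.get_obs();print(o)
for n in("side","top","wrist"):
    im=cams.read_camera(n);cv2.imwrite(f"pics/{n}0.png",im);print(n,cams.calibration(n))
E
```

```text
pics
{'time_s': 0.0, 'qpos': array([-66.80068865,  18.4394133 ,  -4.01515261,  83.17395985,
         1.29318388,  78.53845583,  -3.26275321]), 'joint_velocities': array([ 0.02285615, -0.02494485, -0.04224533,  0.00943681, -0.00510386,
       -0.02303604, -0.08991239]), 'effort': array([-2.06433656e-04, -4.91289282e+01, -4.04192526e-01, -3.12523091e+01,
       -6.39458187e-02,  4.37100639e-02,  1.68855240e-04]), 'tool_pos': array([0.24744264, 0.60048318, 0.22146567]), 'tool_rot': array([-1.79893307e+02,  3.92502311e-03,  1.57606946e+02]), 'force': array([0.52282547, 0.1905941 , 0.41068886]), 'wrist_torque': array([-0.04811962,  0.03135141, -0.04383537]), 'grasp_force': 0.0, 'grip_width': 0.08700259533852009}
side {'K': array([[466.92185916,   0.        , 319.11585707],
       [  0.        , 466.92185916, 240.50767022],
       [  0.        ,   0.        ,   1.        ]]), 'origin': array([0.39660369, 0.50410768, 0.67038481]), 'rotation': array([-130.67583365,    1.04065664, -167.67684285])}
top {'K': array([[573.60112625,   0.        , 314.42447038],
       [  0.        , 573.60112625, 239.99882075],
       [  0.        ,   0.        ,   1.        ]]), 'origin': array([ 0.45946745, -0.14892216,  0.91856391]), 'rotation': array([-174.34843196,    0.19727391,  -89.11989224])}
wrist {'K': array([[421.35241425,   0.        , 314.91301786],
       [  0.        , 421.35241425, 236.9186969 ],
       [  0.        ,   0.        ,   1.        ]]), 'hand_eye': array([[-8.86284193e-04, -9.53670498e-01, -3.00851785e-01,
         8.31714849e-02],
       [ 9.99998961e-01, -1.18720291e-03,  8.17402892e-04,
        -1.39873932e-03],
       [-1.13670514e-03, -3.00850748e-01,  9.53670559e-01,
        -1.62507915e-01],
       [ 0.00000000e+00,  0.00000000e+00,  0.00000000e+00,
         1.00000000e+00]])}
```

View pics/top0.png

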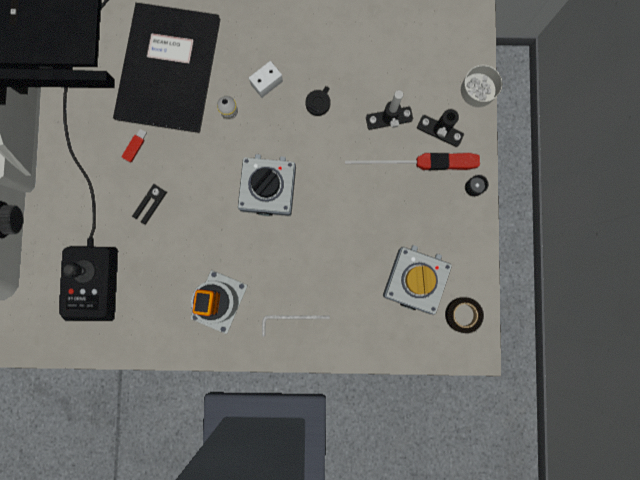

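View pics/side0.png

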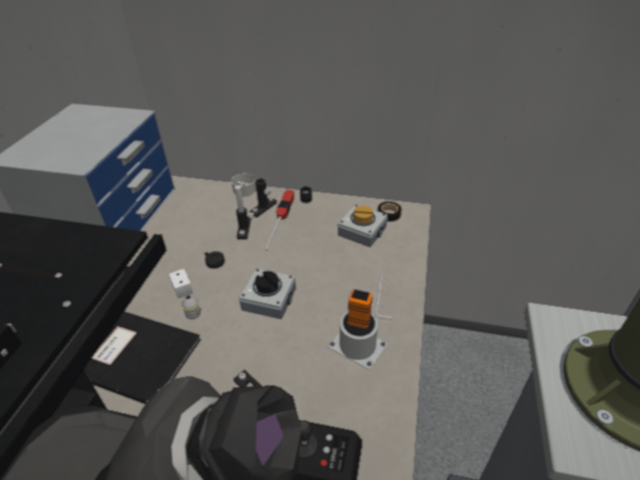

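```bash
cat > h.py <<'E'
import numpy as np,cv2
from cell import telemetry,cams
from scipy.spatial.transform import Rotation as R
def pose(n,o=None):
    c=cams.calibration(n)
    if n!="wrist": return c["K"],R.from_euler('xyz',c["rotation"],degrees=True).as_matrix(),c["origin"]
    T=np.eye(4);T[:3,:3]=R.from_euler('xyz',o["tool_rot"],degrees=True).as_matrix();T[:3,3]=o["tool_pos"]
    T=T@c["hand_eye"];return c["K"],T[:3,:3],T[:3,3]
def ray(P,px):
    K,Rm,t=P;d=Rm@np.linalg.solve(K,[*px,1.]);return t,d/np.linalg.norm(d)
def tri(rays):
    A=sum(np.eye(3)-np.outer(d,d) for t,d in rays);b=sum((np.eye(3)-np.outer(d,d))@t for t,d in rays)
    p=np.linalg.solve(A,b);return p,[round(1e3*np.linalg.norm(np.cross(p-t,d)),1) for t,d in rays]
def plane(P,px,z):
    t,d=ray(P,px);return t+d*(z-t[2])/d[2]
def proj(P,p):
    K,Rm,t=P;q=K@(Rm.T@(np.asarray(p)-t));return q[:2]/q[2]
E
python3 - <<'E'
from h import *
np.set_printoptions(precision=4,suppress=True)
T,S=pose("top"),pose("side")
for n,a,b in(("handle top",(204.5,302),(361,295)),("brass",(421,280),(364,213)),("black",(266,182),(267,281)),):
    print(n,tri([ray(T,a),ray(S,b)]))
im=cv2.imread("pics/top0.png")
print("stand z62 ",plane(T,(220,301),.062))
# enlarged crops
c=lambda im,x,y,w,k:cv2.resize(im[y:y+w,x:x+w],None,fx=k,fy=k,interpolation=cv2.INTER_CUBIC)
s=cv2.imread("pics/side0.png")
out=np.vstack([np.hstack([c(im,180,260,70,4),c(im,380,240,80,3.5)]),np.hstack([c(s,320,280,80,3.5),c(s,330,190,70,4)])])
cv2.imwrite("pics/crop.png",out)
E
```

```text
handle top (array([0.4493, 0.0044, 0.1275]), [np.float64(0.6), np.float64(0.6)])
brass (array([ 0.4861, -0.3064,  0.051 ]), [np.float64(1.0), np.float64(1.0)])
black (array([ 0.6334, -0.0688,  0.0486]), [np.float64(0.7), np.float64(0.7)])
stand z62  [ 0.451  -0.0058  0.062 ]
```

View pics/crop.png

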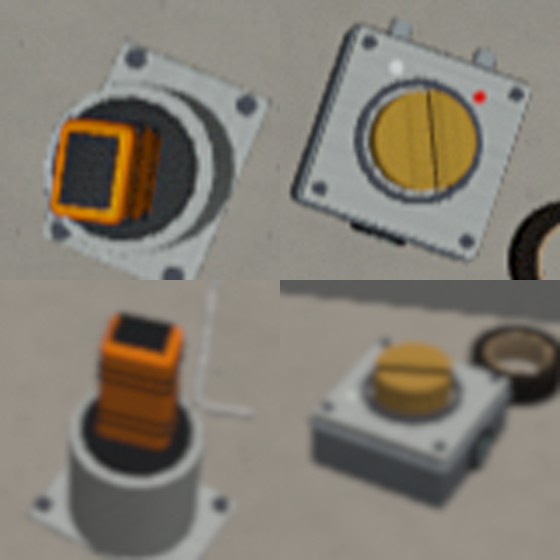

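Request:
arm_command(series="0 0 0 -0.1 0; 0 0 0 -0.1 0; 0 0 0 -0.086 0; -22 -33.6 0 0 0; -22 -33.6 0 0 0; -22 -33.6 0 0 0; -22 -33.6 0 0 0; -22 -33.6 0 0 0; -22 -33.6 0 0 0; -22 -33.6 0 0 0; -22 -33.6 0 0 0; -22 -33.6 0 0 0; -22 -33.6 0 0 0; -22 -33.6 0 0 0; -22 -33.6 0 0 0; -22 -33.6 0 0 0; -22 -33.6 0 0 0; 13 -33.5 0 0 0; 13 -33.5 0 0 0; 13 -33.5 0 0 0", squeeze=40)

```text
time_s: 1.82
tool_pos: [0.4546, 0.0032, 0.2219]
tool_rot: [-180.0, -0.1, 173.9]
force: [0.7, -0.7, 0.4]
grip_width: 0.0872
grasp_force: 0.0
```

```bash
python3 - <<'E'
from h import *
np.set_printoptions(precision=4,suppress=True)
o=telemetry.get_obs();im=cams.read_camera("wrist");cv2.imwrite("pics/w1.png",im)
print(o["time_s"],o["tool_pos"],o["tool_rot"],o["qpos"],o["joint_velocities"])
P=pose("wrist",o)
hsv=cv2.cvtColor(im,cv2.COLOR_BGR2HSV);m=cv2.inRange(hsv,(5,150,90),(20,255,255))
c=max(cv2.findContours(m,0,2)[0],key=cv2.contourArea);print(cv2.boundingRect(c),cv2.minAreaRect(c))
print(proj(P,(.4493,.0044,.13)))
E
```

```text
1.8167 [0.4546 0.0032 0.2219] [-179.9615   -0.0704  173.9448] [-28.3247  -6.7785  22.8662 110.1305   2.7311  76.2116  77.6879] [ 18.1372 -32.3301  17.6838  25.5338  14.0119   3.1374  31.1211]
(301, 189, 42, 67) ((321.5, 222.0), (66.0, 41.0), 90.0)
[317.7511 233.8191]
```

View pics/w1.png

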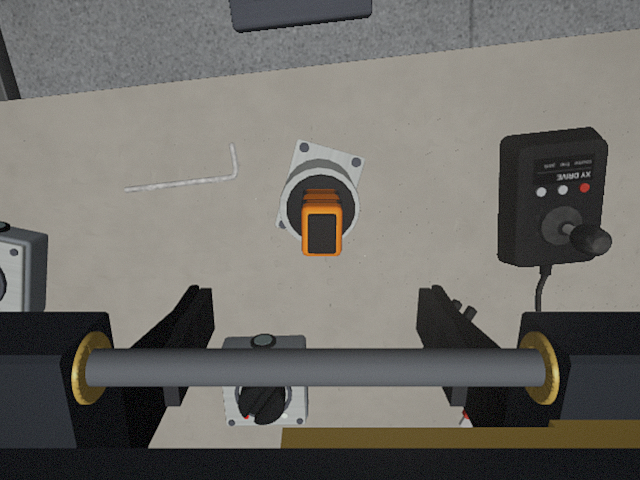

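Request:
arm_command(series="0 0 0 0 0; 0 0 0 0 0; 0 0 0 0 0; 0 0 0 0 0")

```text
time_s: 2.2
tool_pos: [0.4557, 0.0065, 0.2225]
tool_rot: [-180.0, -0.0, 174.1]
force: [-0.9, 0.6, -0.6]
grip_width: 0.0867
grasp_force: 0.0
```

```bash
cat >> h.py <<'E'
def top_face(im,box):
    x,y,w,h=box;hsv=cv2.cvtColor(im,cv2.COLOR_BGR2HSV);m=cv2.inRange(hsv,(5,150,90),(20,255,255))
    cs,hi=cv2.findContours(m,cv2.RETR_CCOMP,2)
    k=[c for c,q in zip(cs,hi[0]) if q[3]>=0 and cv2.contourArea(c)>60]
    return [cv2.minAreaRect(c) for c in k]
E
python3 - <<'E'
from h import *
np.set_printoptions(precision=4,suppress=True)
o=telemetry.get_obs();im=cams.read_camera("wrist");t=cv2.imread("pics/top0.png")
print(o["time_s"],o["tool_pos"],o["tool_rot"],o["qpos"])
P=pose("wrist",o);W=top_face(im,(0,0,0,0));T=top_face(t,(0,0,0,0));print(W,T)
w=W[0][0];print(plane(P,w,.13))
for a in T: print(tri([ray(P,w),ray(pose("top"),a[0])]),tri([ray(P,w),ray(pose("top"),a[0]),ray(pose("side"),(361.7,294.9))]))
E
```

```text
2.2 [0.4557 0.0065 0.2225] [-179.9922   -0.0029  174.13  ] [-28.4801  -6.6764  22.6773 109.9909   2.6528  76.1921  77.5551]
[((316.5, 231.5), (29.0, 41.0), 0.0)] [((202.38998413085938, 302.7699890136719), (15.697771072387695, 20.93036460876465), 8.13010311126709)]
[0.4491 0.007  0.13  ]
(array([0.449 , 0.0069, 0.1302]), [np.float64(0.1), np.float64(0.1)]) (array([0.4484, 0.0069, 0.1308]), [np.float64(0.5), np.float64(0.6), np.float64(1.0)])
```

Request:
arm_command(series="3.5 0 20 0 0; 3.2 0 20 0 0; 0 0 25 0 0; 0 0 25 0 0; 0 0 25 0 0; 0 0 15 0 0; 0 0 9.5 0 0; 0 0 0 0 0; 0 0 0 0 0; 0 0 0 0 255; 0 0 0 0 255; 0 0 0 0 255; 0 0 0 0 255; 0 0 0 0 255; 0 0 0 0 255; 0 0 0 0 255; 0 0 0 0 255", squeeze=45)

```text
time_s: 3.67
tool_pos: [0.4488, 0.0058, 0.0831]
tool_rot: [180.0, 0.0, 174.0]
force: [0.4, 0.4, 0.0]
grip_width: 0.0418
grasp_force: 0.0
```

Request:
arm_command(series="0 0 0 0 255; 0 0 0 0 255; 0 0 0 0 255; 0 0 0 0 255; 0 0 0 0 255; 0 0 0 0 255; 0 0 0 0 255")

```text
time_s: 4.25
tool_pos: [0.4488, 0.0059, 0.083]
tool_rot: [180.0, 0.0, 174.0]
force: [-0.2, 1.3, -0.4]
grip_width: 0.0255
grasp_force: 45.0
```

Request:
arm_command(series="0 0 -20 0 255; 0 0 -30 0 255; 0 0 -30 0 255; 0 0 -30 0 255; -13.2 -33.2 0 0 255; -13.2 -33.2 0 0 255; -13.2 -33.2 0 0 255; -13.2 -33.2 0 0 255; -13.2 -33.2 0 0 255; -13.2 -33.2 0 0 255; -13.2 -33.2 0 0 255; -13.2 -33.2 0 0 255; -13.2 -33.2 0 0 255; 0 0 0 -0.09 255; 0 0 0 -0.085 255; 0 0 0 0 255; 0 0 0 0 255; 0 0 0 0 255; 0 0 0 0 255")

```text
time_s: 5.83
tool_pos: [0.5358, -0.3032, 0.1931]
tool_rot: [180.0, 0.0, -176.0]
force: [-0.8, 0.7, -0.6]
grip_width: 0.0257
grasp_force: 45.0
```

```bash
python3 - <<'E'
from h import *
np.set_printoptions(precision=4,suppress=True)
o=telemetry.get_obs();im=cams.read_camera("wrist");cv2.imwrite("pics/w2.png",im)
np.save("o2.npy",np.array([o["tool_pos"],o["tool_rot"]]))
print(o["time_s"],o["tool_pos"],o["tool_rot"],o["qpos"],o["grasp_force"],o["joint_velocities"].max())
P=pose("wrist",o);t=proj(P,(.4861,-.3064,.058));print(t)
x,y=t.astype(int);cr=im[max(0,y-120):y+200,max(0,x-160):x+160]
print(max(0,x-160),max(0,y-120),cr.shape)
cv2.imwrite("pics/w2c.png",cv2.resize(cr,None,fx=1.8,fy=1.8,interpolation=cv2.INTER_CUBIC))
E
```

```text
5.8333 [ 0.5358 -0.3032  0.1931] [ 179.9816    0.0113 -176.0055] [ -4.9997  17.4928  39.2975  91.9482 -11.4087  74.642  130.0289] 45.00004216097295 0.3393962270718212
[316.5853 154.8732]
156 34 (320, 320, 3)
```

View pics/w2c.png

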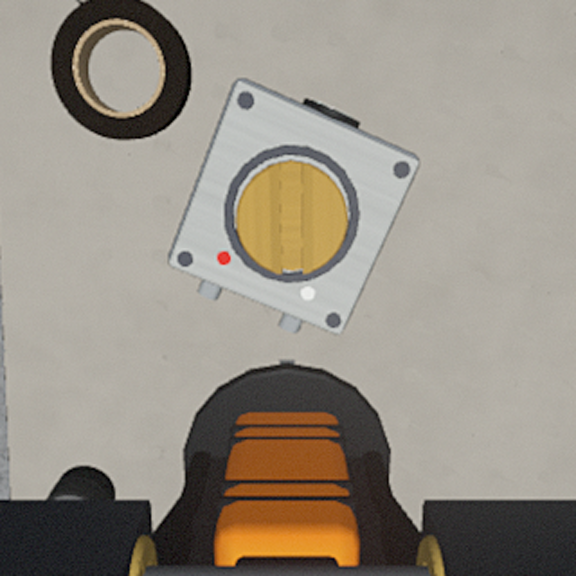

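```bash
python3 - <<'E'
from h import *
np.set_printoptions(precision=4,suppress=True)
a=np.load("o2.npy");o=dict(tool_pos=a[0],tool_rot=a[1]);P=pose("wrist",o)
f=lambda u,v:(156+u/1.8,34+v/1.8)
print(plane(P,f(292.3,217),.058),tri([ray(P,f(292.3,217)),ray(pose("top"),(421.1,280))]))
p,q=plane(P,f(290.5,161),.058),plane(P,f(292,270),.058);d=q-p;print("slot yaw",np.degrees(np.arctan2(d[1],d[0])))
Rm=R.from_euler('xyz',a[1],degrees=True).as_matrix()
for x in(10.5,-10.5): 
    t=proj(P,a[0]+Rm@[x/1e3,0,.076]);print("blade edge",(t-[156,34])*1.8)
print("head r px",[(proj(P,(.4861+dx,-.3064+dy,.058))-[156,34])*1.8 for dx,dy in((.022,0),(-.022,0),(0,.022),(0,-.022))])
for n,u,v in(("white",307,293),("red",224,258)):
    w=plane(P,f(u,v),.038)-plane(P,f(292.3,217),.058);print(n,np.degrees(np.arctan2(w[1],w[0])))
E
```

```text
[ 0.4858 -0.3052  0.058 ] (array([ 0.4864, -0.3053,  0.0562]), [np.float64(0.5), np.float64(0.5)])
slot yaw 4.8609628047455065
blade edge [289.2618 359.2025]
blade edge [289.2374 418.7111]
head r px [array([285.1699, 273.6201]), array([293.1162, 158.9424]), array([345.5749, 221.5058]), array([232.3441, 213.6245])]
white 14.74594084318511
red -51.93405379012325
```

Request:
arm_command(series="25 1.1 0 0 255; 24.8 1.2 0 0 255; 0 0 0 0 255; 0 0 15 0 255; 0 0 15 0 255; 0 0 15 0 255; 0 0 8 0 255; 0 0 0 0 255; 0 0 0 0 255; 0 0 0 0 255")

```text
time_s: 6.72
tool_pos: [0.4865, -0.3053, 0.141]
tool_rot: [-180.0, 0.1, -176.0]
force: [0.0, -0.4, -2.2]
grip_width: 0.0259
grasp_force: 45.0
```

```bash
python3 - <<'E'
from h import *
o=telemetry.get_obs();im=cams.read_camera("wrist");print(o["tool_pos"],o["tool_rot"])
s=cams.read_camera("side");P=pose("side");x,y=proj(P,(.486,-.305,.07)).astype(int)
a=cv2.resize(im[200:440,220:420],(400,480),interpolation=2);b=cv2.resize(s[y-60:y+60,x-50:x+50],(400,480),interpolation=2)
cv2.imwrite("pics/w3.png",np.hstack([a,b]))
E
```

```text
[ 0.48646668 -0.3053418   0.14100514] [-1.79957081e+02  7.70657067e-02 -1.75982706e+02]
```

View pics/w3.png

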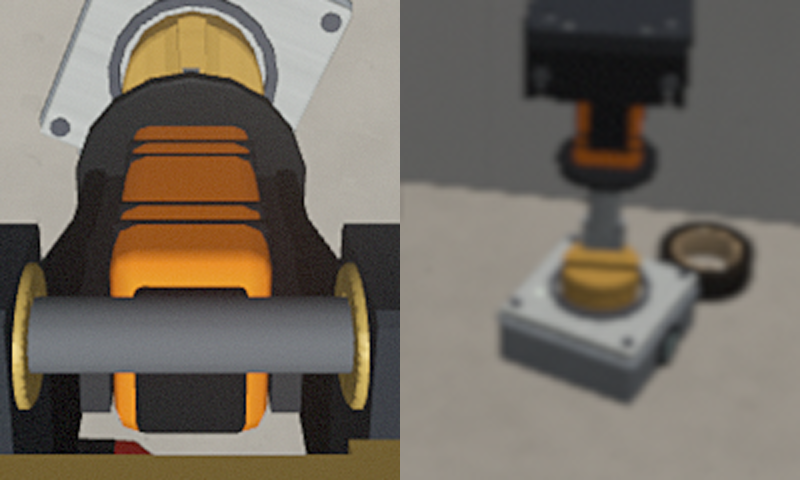

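Request:
arm_command(series="0 0 4 0 255; 0 0 4 0 255; 0 0 4 0 255; 0 0 3 0 255; 0 0 2 0 255; 0 0 0 0 255; 0 0 0 0 255")

```text
time_s: 7.4
tool_pos: [0.4858, -0.305, 0.1229]
tool_rot: [180.0, -0.0, -176.0]
force: [0.0, -0.3, -1.6]
grip_width: 0.0255
grasp_force: 45.0
```

Request:
arm_command(series="0 0 2 0 255; 0 0 2 0 255; 0 0 2 0 255; 0 0 1 0 255; 0 0 0 0 255; 0 0 0 0 255; 0 0 0 0 255")

```text
time_s: 7.98
tool_pos: [0.4862, -0.3052, 0.1165]
tool_rot: [-180.0, 0.1, -176.0]
force: [-1.0, 0.6, 5.5]
grip_width: 0.0257
grasp_force: 45.0
```

Request:
arm_command(series="0 0 1 0 255; 0 0 0 0 255; 0 0 0 0.05 255; 0 0 0 0.08 255; 0 0 0 0.08 255; 0 0 0 0.08 255; 0 0 0 0.08 255; 0 0 0 0.08 255; 0 0 0 0.08 255; 0 0 0 0.08 255; 0 0 0 0.08 255; 0 0 0 0.08 255; 0 0 0 0.08 255; 0 0 0 0.08 255; 0 0 0 0.05 255; 0 0 0 0 255; 0 0 0 0 255")

```text
time_s: 9.4
tool_pos: [0.4867, -0.3044, 0.1156]
tool_rot: [179.9, 0.0, 127.9]
force: [0.1, 2.4, 5.7]
grip_width: 0.0259
grasp_force: 45.0
```

```bash
python3 -c "
from h import *
o=telemetry.get_obs();print(o['qpos'],o['wrist_torque'],o['force'],o['tool_rot'])"
```

```text
[-12.04611517  17.91533502  48.94802424 103.24917239 -14.86522575
  65.46440798  79.67075039] [0.4748057  0.06673071 0.01972778] [0.10056142 2.36345391 5.65068261] [1.79908180e+02 1.78308483e-02 1.27903970e+02]
```

Request:
arm_command(series="0 0 0 0.06 255; 0 0 0 0.06 255; 0 0 0 0.04 255; 0 0 0 0 255; 0 0 0 0 255; 0 0 0 0 255")

```text
time_s: 9.9
tool_pos: [0.4868, -0.3043, 0.1156]
tool_rot: [179.9, -0.0, 118.7]
force: [-1.1, 2.4, 5.8]
grip_width: 0.0258
grasp_force: 45.0
```

```bash
python3 -c "
from h import *
o=telemetry.get_obs();print(o['wrist_torque'],o['force'],o['tool_rot'])"
```

```text
[0.49575163 0.10437098 0.0159806 ] [-1.07104507  2.3628673   5.79901024] [ 1.79895012e+02 -1.15392598e-03  1.18744877e+02]
```

Request:
arm_command(series="0 0 0 0.05 255; 0 0 0 0.05 255; 0 0 0 0 255; 0 0 0 0 255; 0 0 0 0 255")

```text
time_s: 10.32
tool_pos: [0.4869, -0.3042, 0.1156]
tool_rot: [179.9, -0.0, 113.1]
force: [0.1, 2.4, 6.5]
grip_width: 0.0256
grasp_force: 45.0
```

```bash
python3 - <<'E'
from h import *
o=telemetry.get_obs();print(o['wrist_torque'],o['force'],o['tool_rot'])
im=cams.read_camera("wrist")
s=cams.read_camera("side");t=cams.read_camera("top");x,y=proj(pose("side"),(.486,-.305,.06)).astype(int)
a=cv2.resize(im[150:350,215:415],(400,400),interpolation=2);b=cv2.resize(s[y-40:y+40,x-40:x+40],(400,400),interpolation=2)
cv2.imwrite("pics/w4.png",np.hstack([a,b]))
E
```

```text
[0.53806085 0.01845755 0.24598752] [0.06317835 2.41311913 6.48258674] [ 1.79894378e+02 -6.11314752e-03  1.13061073e+02]
```

View pics/w4.png

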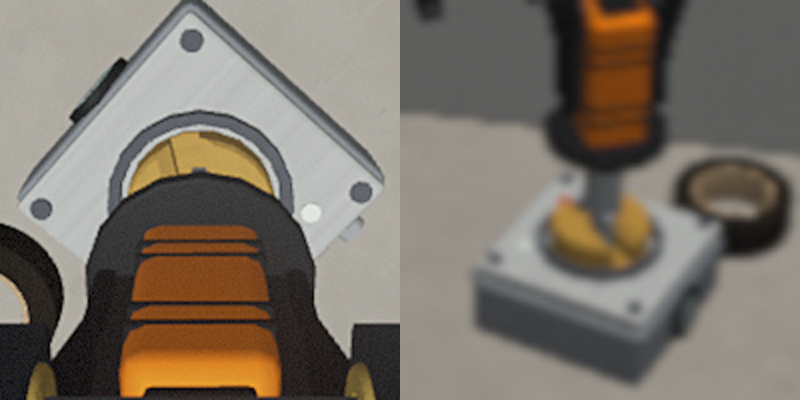

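Request:
arm_command(series="0 0 0 0.03 255; 0 0 0 0 255; 0 0 0 0 255; 0 0 0 -0.09 255; 0 0 0 -0.08 255; 0 0 0 0 255; 0 0 -4 0 255; 0 0 -8 0 255; 0 0 -12 0 255; 0 0 -20 0 255; 0 0 -20 0 255; 0 0 -20 0 255; 0 0 -14 0 255; 0 0 0 0 255; 0 0 0 0 255; 0 0 0 0 255")

```text
time_s: 11.8
tool_pos: [0.4851, -0.3046, 0.2121]
tool_rot: [-179.9, -0.1, 121.0]
force: [0.4, 0.1, -2.4]
grip_width: 0.0256
grasp_force: 45.0
```

```bash
python3 - <<'E'
from h import *
o=telemetry.get_obs();print(o['wrist_torque'],o['force'],o['tool_pos'],o['tool_rot'],o["qpos"])
im=cams.read_camera("wrist");t=cams.read_camera("top")
x,y=proj(pose("top"),(.486,-.305,.06)).astype(int)
a=cv2.resize(im[50:350,165:465],(400,400),interpolation=2);b=cv2.resize(t[y-50:y+50,x-50:x+50],(400,400),interpolation=2)
cv2.imwrite("pics/w5.png",np.hstack([a,b]))
E
```

```text
[-0.092113    0.04448951  0.00881706] [ 0.4021927   0.05862747 -2.43297927] [ 0.48512511 -0.30456553  0.21207759] [-1.79949633e+02 -8.72197004e-02  1.20992326e+02] [-15.76592338  12.61027001  52.28998351  96.77152852 -10.25197588
  75.75954463  69.40241298]
```

View pics/w5.png

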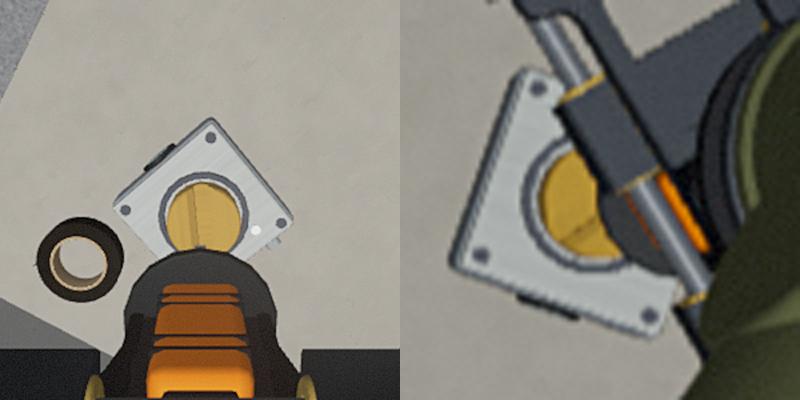

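Request:
arm_command(series="28.5 12.9 0 0 255; 28.5 12.9 0 0 255; 28.5 12.9 0 0 255; 28.5 12.9 0 0 255; 28.5 12.9 0 0 255; 28.5 12.9 0 0 255; 28.5 12.9 0 0 255; 28.5 12.9 0 0 255; 28.5 12.9 0 0 255; 28.5 12.9 0 0 255; 0 0 0 0 255; 0 0 0 0 255; 0 0 0 0 255; 0 0 0 0 255")

```text
time_s: 13.07
tool_pos: [0.4495, 0.0043, 0.2127]
tool_rot: [-179.9, 0.0, 120.9]
force: [0.5, -0.5, -1.8]
grip_width: 0.0254
grasp_force: 45.0
```

```bash
python3 - <<'E'
from h import *
o=telemetry.get_obs();print(o['tool_pos'],o['tool_rot'],o["qpos"])
im=cams.read_camera("wrist");s=cams.read_camera("side")
x,y=proj(pose("side"),(.449,.006,.1)).astype(int)
a=cv2.resize(im[80:380,165:465],(400,400),interpolation=2);b=cv2.resize(s[y-80:y+80,x-80:x+80],(400,400),interpolation=2)
cv2.imwrite("pics/w6.png",np.hstack([a,b]))
E
```

```text
[0.44953643 0.0043012  0.21265764] [-1.79949156e+02  7.53151889e-03  1.20869019e+02] [-39.30475788  -8.37264941  32.59133066 111.80749826   4.67830846
  75.35173242  22.68863058]
```

View pics/w6.png

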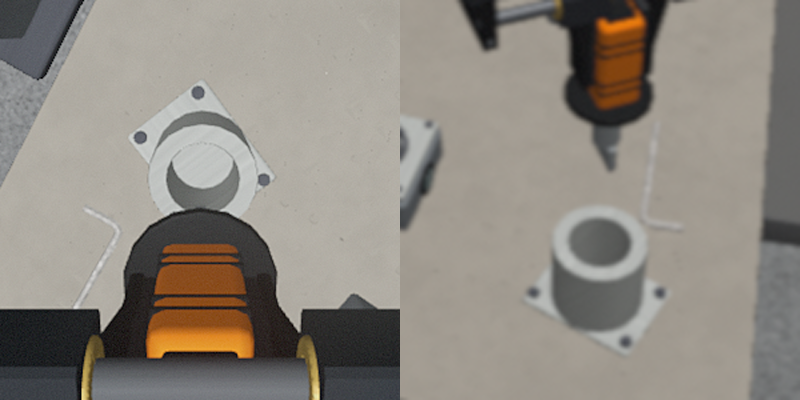

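```bash
python3 - <<'E'
from h import *
np.set_printoptions(precision=4,suppress=True)
o=telemetry.get_obs();S=pose("side");W=pose("wrist",o)
x,y=proj(S,(.449,.006,.1)).astype(int)
fs=lambda u,v:(x-80+(u-400)/2.5,y-80+v/2.5);fw=lambda u,v:(165+u*.75,80+v*.75)
print(tri([ray(S,fs(600,241)),ray(W,fw(203,174))]),plane(W,fw(203,174),.062),plane(S,fs(600,241),.062))
t=np.array(o["tool_pos"])-[0,0,.076];q=proj(S,t);print("tip in crop",(q[0]-x+80)*2.5+400,(q[1]-y+80)*2.5,"tip by side",plane(S,fs(612,168),t[2]))
E
```

```text
(array([0.4481, 0.0095, 0.0642]), [np.float64(0.6), np.float64(0.6)]) [0.4478 0.009  0.062 ] [0.4489 0.0075 0.062 ]
tip in crop 604.0019134984107 159.62944200933705 tip by side [0.4438 0.0105 0.1369]
```

Request:
arm_command(series="3 0.6 0 0 255; 0 0 20 0 255; 0 0 25 0 255; 0 0 25 0 255; 0 0 25 0 255; 0 0 20 0 255; 0 0 8 0 255; 0 0 3 0 255; 0 0 0 0 255; 0 0 0 0 255; 0 0 0 0 255")

```text
time_s: 14.08
tool_pos: [0.4498, 0.0088, 0.0884]
tool_rot: [179.9, 0.0, 121.0]
force: [-0.7, 0.0, -2.1]
grip_width: 0.0257
grasp_force: 45.0
```

Request:
arm_command(series="0 0 2 0 255; 0 0 1.5 0 255; 0 0 1 0 255; 0 0 0 0 255; 0 0 0 0 255; 0 0 0 0 255")

```text
time_s: 14.58
tool_pos: [0.4489, 0.0088, 0.083]
tool_rot: [180.0, -0.0, 121.0]
force: [-0.3, -0.9, 3.9]
grip_width: 0.0256
grasp_force: 45.0
```

Collar is on the rim (force rose). Release and retreat.

Request:
arm_command(series="0 0 0 0 0; 0 0 0 0 0; 0 0 0 0 0; 0 0 0 0 0; 0 0 0 0 0; 0 0 0 0 0; 0 0 0 0 0; 0 0 0 0 0; 0 0 0 0 0; 0 0 0 0 0; 0 0 -15 0 0; 0 0 -25 0 0; 0 0 -30 0 0; 0 0 -30 0 0; 0 0 -30 0 0; 0 0 -10 0 0; 0 0 0 0 0; 0 0 0 0 0; 0 0 0 0 0; 0 0 0 0 0")

```text
time_s: 16.25
tool_pos: [0.4475, 0.0085, 0.2207]
tool_rot: [-179.8, -0.0, 121.0]
force: [-0.1, 0.9, -0.2]
grip_width: 0.0869
grasp_force: 0.0
```

```bash
python3 - <<'E'
from h import *
np.set_printoptions(precision=4,suppress=True)
o=telemetry.get_obs();im=cams.read_camera("wrist");s=cams.read_camera("side");t=cams.read_camera("top")
W=top_face(im,0);print(W and plane(pose("wrist",o),W[0][0],.13))
x,y=proj(pose("side"),(.449,.006,.1)).astype(int);u,v=proj(pose("top"),(.486,-.305,.06)).astype(int)
u2,v2=proj(pose("side"),(.486,-.305,.06)).astype(int)
c=lambda i,x,y,r:cv2.resize(i[y-r:y+r,x-r:x+r],(400,400),interpolation=2)
cv2.imwrite("pics/w7.png",cv2.resize(np.hstack([c(s,x,y,60),c(t,u,v,40),c(s,u2,v2,40)]),(798,266)))
E
```

```text
Traceback (most recent call last):
  File "h.py", line 19, in top_face
    x,y,w,h=box;hsv=cv2.cvtColor(im,cv2.COLOR_BGR2HSV);m=cv2.inRange(hsv,(5,150,90),(20,255,255))
    ^^^^^^^
TypeError: cannot unpack non-iterable int object
```

```bash
sed -i 's/x,y,w,h=box;//;s/top_face(im,box)/top_face(im,box=None)/' h.py; python3 - <<'E'
from h import *
np.set_printoptions(precision=4,suppress=True)
o=telemetry.get_obs();im=cams.read_camera("wrist");s=cams.read_camera("side");t=cams.read_camera("top")
W=top_face(im);print(W and plane(pose("wrist",o),W[0][0],.13))
x,y=proj(pose("side"),(.449,.006,.1)).astype(int);u,v=proj(pose("top"),(.486,-.305,.06)).astype(int)
u2,v2=proj(pose("side"),(.486,-.305,.06)).astype(int)
c=lambda i,x,y,r:cv2.resize(i[y-r:y+r,x-r:x+r],(400,400),interpolation=2)
cv2.imwrite("pics/w7.png",cv2.resize(np.hstack([c(s,x,y,60),c(t,u,v,40),c(s,u2,v2,40)]),(798,266)))
E
```

```text
[0.4487 0.0071 0.13  ]
```

View pics/w7.png

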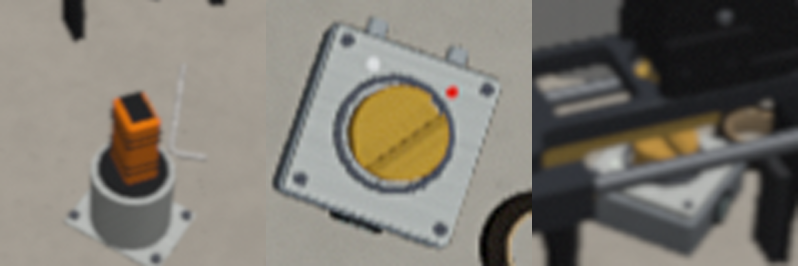

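```bash
python3 -c "
from cell import env;print(env.sign_off())"
```

```text
the job is handed in; nothing more can be done
None
```

The job is handed in, with no verdict returned: the last pictures show the brass fastener turned to its red mark and the driver upright in its stand, released; the arm went nowhere near the black fastener.

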